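Weight the pressure-cooker lid and lift it level

TASK

Fit the small steel regulator weight onto the vent pipe of the pressure-cooker lid, pushed down all the way, and let go of it while the lid still lies on its cork trivet. Then take the lid by its black bar handle and lift it about 10 cm straight up off the trivet, keeping it level with the weight still fully on, and finish holding it there in the gripper, level and still. Leave the shaker, jar, masher and grater where they are.

Things in the scene. Friction and masses are not known exactly. Their poses are not given: they have to be found in the camera images.
- lid: Round aluminium pressure-cooker lid, 190 mm across, loose, lying flat on the cork trivet, about 0.3 to 0.5 kg. Origin: centre of its flat underside; z up. Rim 10 mm high, top rising gently to 19 mm at the centre. Its x axis points from the centre to the vent pipe and also runs along the bar handle; y is across the bar. The vent pipe stands 66 mm from the centre on a flat round boss 36 mm across.
- handle: The lid's black bar handle, fixed to the lid, same origin and axes as the lid. The bar is 64 mm long along x, 16 mm wide along y, from 42 to 64 mm above the lid's underside, on two short steel stems 14 mm thick. Grip it across its 16 mm width (fingers closing along the lid's y); about 23 mm is free beneath it.
- grip (a point): Centre of the bar handle, 53 mm above the lid's underside; axes as the lid's.
- seat (a point): Centre of the vent boss's flat top, at the foot of the vent pipe, 22 mm above the lid's underside; axes as the lid's. The steel vent pipe rises 20 mm from here: 12 mm diameter for 15 mm, then tapering to 6 mm at its tip. Bar end and pipe axis are 34 mm apart, so put the weight on with the fingers closing along the lid's y.
- weight: Plain round steel regulator weight standing on the counter, 26 mm diameter, 42 mm tall, about 0.09 kg, a thin dark line round it 35 mm up. Origin: centre of its underside; z up. A blind bore 16 mm wide and 24 mm deep opens in the underside and goes over the vent pipe; fully on, its underside rests on the boss, so its origin is at point seat. It slides on with play, no catch.
- trivet: Fixed round cork trivet, 150 mm across, 12 mm thick; origin at the centre of its underside on the counter.
- shaker: White ceramic shaker, waisted, 42 mm across and 82 mm tall, loose, to be left alone. Origin: centre of its underside.
- jar: White ceramic jar with clip-top lid, 94 mm across, 128 mm tall, loose, to be left alone. Origin: centre of its underside.
- masher: Wooden masher lying along its y axis, 215 mm long, head 60 mm thick, loose, to be left alone. Origin: on the counter beneath its middle.
- grater: Steel box grater, about 75 by 86 mm, 227 mm tall with its handle, loose, to be left alone. Origin: centre of its underside.
Things that resemble listed ones, but are neither listed nor needed, are in the scene too. What is meant by the lid is not red, and is the larger of those in its own colour.

How it is judged (in metres and radians):
On the way:
1. The weight is fully down on the vent pipe and let go, with the lid still lying on the trivet (z of weight in the frame of seat between -0.003 and 0.003 m and distance between weight and seat below 0.005 m and angle between the z axis of weight and the z axis of lid, either way round below 0.1 rad and contact force between the fingers and weight below 0.1 N and height (world z) of lid below 0.018 m and contact force between lid and trivet above 0.5 N), for 0.2 s.
At the end, for the whole second after the job is handed in: Lid gripped by its bar, nothing else carrying it, underside 70-140 mm above the trivet top, centre within 60 mm of the trivet's in plan, tilt under 0.1 rad, at rest (20 mm/s, 0.1 rad/s); weight within 3 mm of fully down, 5 mm of its seat, not touched by the fingers (z of weight in the frame of seat between -0.003 and 0.003 m and distance between weight and seat below 0.005 m and angle between the z axis of weight and the z axis of lid, either way round below 0.1 rad and contact force between the fingers and weight below 0.1 N and height (world z) of lid between 0.082 and 0.152 m and angle between lid's own z axis and vertical below 0.1 rad and horizontal distance between lid and trivet below 0.06 m and linear speed of lid below 0.02 m/s and angular speed of lid below 0.1 rad/s and contact force between the fingers and handle above 2 N and contact force between lid and trivet below 0.1 N and contact force between lid and shaker below 0.1 N and contact force between lid and jar below 0.1 N and contact force between lid and masher below 0.1 N and contact force between lid and grater below 0.1 N); the arm keeps its last pose, push and grip.
It fails at once if The lid is tipped more than 0.26 rad (15 degrees) (angle between lid's own z axis and vertical above 0.26 rad).
It fails at once if A bystander (shaker, jar, masher or grater) is moved more than 20 mm (distance of any of shaker, jar, masher, grater from where it was at the start of the episode above 0.02 m).
It also fails if it takes over 51 s, if anything falls off the work surface, if the arm or the gripper's body presses on something with over 40 N, if the wrist force passes 120 N, or if a joint passes its speed limit or range.

ROBOT

A 6-joint arm with a two-finger parallel gripper is mounted at the origin on the work surface. World frame = base frame: x ahead of the robot, y to its left, z up, the work surface at z = 0. Lengths are in mm, angles in rad, forces in N, time in s.
With the tool pointing down it reaches from about 350 to 875 mm from the base axis. Payload 4.2 kg.
Tool frame: the origin (TCP) lies midway between the tips of the shut fingers; the grasp point (between the pads) lies 19 mm behind it (arm.hold_point_z is the distance from the TCP to the grasp point, in mm); z points along the fingers, y is the line along which they close (so a half turn about z gives the same grasp; the last joint's range is limited). The gripper opens to 85 mm and grips with 20 to 120 N. Pads are 22 mm wide; open, the fingers measure 114 mm over their backs; the gripper's body (76 mm by 85 mm) begins 54 mm behind the grasp point. The pads swing forward as they close: fully open they stand 13 mm farther back than shut.
Start: joints at [1.456, 0.385, 0.008, 0, -1.194, -0.259], TCP at [228.189, 581.832, 231.312] pointing down, gripper open.
Joint ranges: [-3.14, 3.14], [-1.21, 2.06], [-1.07, 1.41], [-3.16, 2.05], [-2.99, -0.16], [-3.1, 3.1]. Speed limits (rad/s): [2.79, 2.79, 3.14, 3.14, 3.14, 3.14].

INTERFACE

Orientations are given as a unit quaternion [x, y, z, w].
In Python, from bench import arm, vision gives the robot as it stands. The module is installed in compiled form; this text tells all that it offers.
- The arm moves only by the tool servo_tool, never from a script. Its argument "plan" is a list of rows, each a list of 7 numbers: the shift along the world's x, y, z each as a share of 300 mm, from -1 to 1, then the turn, a rotation vector about the world's x, y, z each as a share of 2 rad, from -1 to 1, then the opening, from 0 (shut) to 1 (fully open). A call has 1 to 20 rows; each row shifts and turns the commanded pose from where the row before left it; what a row does not reach is not made up. A row lasts 1/8 s, in which the tool goes at most 62.5 mm and 10.7 degrees, less where a joint would pass 70% of its speed; a pose out of reach is approached as far as the arm can. A call with a number of a shift or a turn outside -1 to 1 is refused whole. A call with a gripper value outside its range is refused whole. The fingers move at their own pace and stop on an object; the grip force is fixed at half the most. Time passes only in rows, so rows that do not move let the fingers close. It gives the time, the measured TCP pose, the force, the opening and the grip force at its end, in the units of the state.
- arm.read_state(): the state, without advancing time (a new reading comes with each control period).
- vision.get_image(name): name is "scene" or "top" or "wrist"; returns a dict with "image" (400x640x3 uint8, red, green, blue), "z_map" (400x640 float32, mm along the optical axis (not along the pixel's ray), 0 where there is no reading), "K" (3x3 intrinsics, pixels), "world_to_cam" (4x4, takes a point from world to camera coordinates); the wrist camera has in their place "mount" (4x4, takes a point from camera to tool coordinates, whose origin is the TCP and whose axes are the flange's). Camera axes: x right, y down, z forward; pixel columns grow to the right and rows downward; lengths in mm; the calibration is good to about 2 mm. The wrist camera is an equidistant fisheye: a pixel r from the principal point sees the ray r / f radians off the axis. A picture is of the moment at which its call begins: read the wrist's pose just before it.
- arm.job_done(): hands the job in; it is judged then, once.
The state is a dict: "clock": time; "joints": joint angles; "joint_vel": joint speeds; "joint_efforts": joint torques, N m; "position": TCP position; "ee_rot": TCP orientation; "contact_force": force on the tool from outside, world axes, zero at the start; "wrist_torque": the same for the moment, N m; "gripper_width": finger opening in mm; "grasp_force": force on a finger pad.
Only numpy, scipy, OpenCV 4.12 (cv2) and the standard library are available. Lean on these libraries where they do the work, as an engineer would, in place of code of your own. Each camera call takes 0.05 s, during which the arm holds its last target. There are 200 camera calls.

## Working session

There is one attempt and no reset: what is moved stays moved. The work goes in short steps, Python scripts to look and compute and a tool call to move; the robot and the scene stay as the last step left them, time stands still between calls to the robot, and variables do not carry over. Pictures are saved under pics/ and viewed, at most 10 in all, crops included, and the job is handed in when it is done.

Besides the shell and the picture viewer there is one more tool, called after ">>>" as name(argument=value, ...) on one line, values as JSON. servo_tool: Moves the arm, as the interface text tells. Its arguments: {"type":"object","properties":{"plan":{"type":"array"}},"required":["plan"]}

```bash
mkdir -p pics
cat > h.py <<'E'
import numpy as np, cv2, pickle
from bench import arm, vision
from scipy.spatial.transform import Rotation as R
def snap(n,save):
    s=arm.read_state(); d=vision.get_image(n); d['state']=s
    pickle.dump(d,open(f'pics/{save}.pkl','wb')); cv2.imwrite(f'pics/{save}.png',d['image'][:,:,::-1]); return d
def load(s): return pickle.load(open(f'pics/{s}.pkl','rb'))
def ray(d,u,v):
    K=d['K']; x=(u-K[0,2])/K[0,0]; y=(v-K[1,2])/K[1,1]
    if 'mount' in d:
        r=np.hypot(x,y); k=np.sin(r)/r if r>1e-9 else 1
        c=np.array([x*k,y*k,np.cos(r)]); T=np.eye(4); T[:3,:3]=R.from_quat(d['state']['ee_rot']).as_matrix(); T[:3,3]=d['state']['position']; T=T@d['mount']
    else:
        c=np.array([x,y,1.]); T=np.linalg.inv(d['world_to_cam'])
    return T[:3,3], T[:3,:3]@c
def pt(d,u,v):  # by depth
    o,r=ray(d,u,v); z=d['z_map'][int(round(v)),int(round(u))]
    if 'mount' in d:
        K=d['K'];r2=np.hypot((u-K[0,2])/K[0,0],(v-K[1,2])/K[1,1]); return o+r*z/np.cos(r2)
    return o+r*z
def tri(a,b):
    (o1,r1),(o2,r2)=a,b; t=np.linalg.lstsq(np.c_[r1,-r2],o2-o1,rcond=None)[0]
    p,q=o1+t[0]*r1,o2+t[1]*r2; return (p+q)/2,np.linalg.norm(p-q)
def atz(d,u,v,z):
    o,r=ray(d,u,v); return o+r*(z-o[2])/r[2]
E
python3 - <<'E'
from h import *
for n in ['scene','top']:
    d=snap(n,n+'1'); print(d['K'],d['world_to_cam'])
print(arm.read_state())
E
```

```text
[[393.2693926    0.         326.79342395]
 [  0.         393.2693926  203.44650577]
 [  0.           0.           1.        ]] [[ 9.01864734e-01  4.31434409e-01 -2.24577909e-02 -5.14299751e+02]
 [ 2.41651699e-01 -5.46870953e-01 -8.01583818e-01 -7.99499118e+01]
 [-3.58112355e-01  7.17493213e-01 -5.97460484e-01  1.21961065e+03]
 [ 0.00000000e+00  0.00000000e+00  0.00000000e+00  1.00000000e+00]]
[[393.84761278   0.         313.50541184]
 [  0.         393.84761278 203.80173016]
 [  0.           0.           1.        ]] [[ 6.40655801e-03 -9.99924363e-01  1.04988028e-02 -1.44856489e+01]
 [-9.93051626e-01 -7.59553519e-03 -1.17434136e-01  5.38726893e+02]
 [ 1.17504998e-01 -9.67350453e-03 -9.93025175e-01  9.29467128e+02]
 [ 0.00000000e+00  0.00000000e+00  0.00000000e+00  1.00000000e+00]]
{'clock': 0.1, 'joints': array([ 1.45558470e+00,  3.85447780e-01,  6.75503768e-03, -4.37760140e-04,
       -1.19400488e+00, -2.58582635e-01]), 'joint_vel': array([-1.56161005e-03, -1.38430291e-03,  3.29500596e-03,  1.19020599e-03,
       -2.17342277e-05, -1.60954288e-04]), 'joint_efforts': array([-4.44048510e-04, -3.93319094e+01,  1.88929510e+01,  4.19790924e+00,
       -2.58602799e-03,  5.67642488e-06]), 'position': array([228.02094709, 581.35233816, 230.34689526]), 'ee_rot': array([ 9.82570044e-01, -1.85890194e-01, -1.34837012e-04,  9.62779870e-04]), 'contact_force': array([0.36361333, 0.18461581, 0.20389677]), 'wrist_torque': array([-0.04882722,  0.04854368, -0.01576043]), 'grasp_force': 0.0, 'gripper_width': 85.32718500257879}
```

View pics/scene1.png

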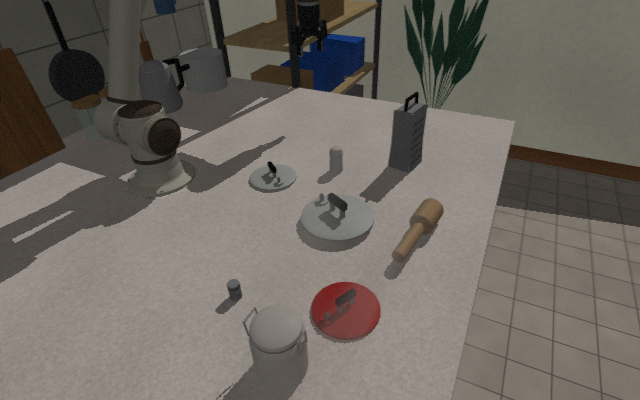

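View pics/top1.png

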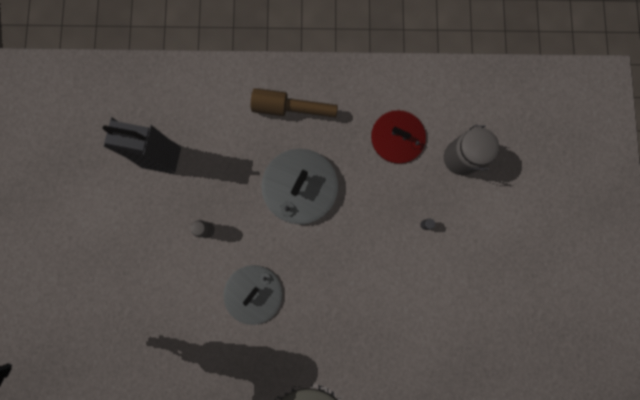

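The lid is the grey one at scene (338,217) and top (301,187). The weight is at scene (234,290) and top (428,224), and the jar stands near the weight. I'll take enlarged crops of both.

Run:
```python
from h import *
t=load('top1');s=load('scene1')
c=lambda d,u,v:cv2.convertScaleAbs(cv2.resize(d['image'][v-25:v+25,u-33:u+33,::-1],(396,300),interpolation=cv2.INTER_CUBIC),alpha=1.6)
c2=lambda d,u,v:cv2.convertScaleAbs(cv2.resize(d['image'][v-50:v+50,u-66:u+66,::-1],(396,300),interpolation=cv2.INTER_CUBIC),alpha=1.6)
cv2.imwrite('pics/c1.png',np.vstack([np.hstack([c2(t,301,187),c(t,428,224)]),np.hstack([c(s,338,207),c(s,234,290)])]))
print('lid',tri(ray(t,301,187),ray(s,338,217)),'w',tri(ray(t,428,224),ray(s,234,290)))
for d,u,v in[(t,301,187),(t,428,224),(s,234,283),(s,338,200)]:print(pt(d,u,v))
```

```text
lid (array([586.632912  ,  23.02657268,  16.56009938]), np.float64(9.440343093647414)) w (array([ 493.48665458, -291.35127112,   22.30758653]), np.float64(3.579841366241219))
[580.32747511  20.26941582  30.22598605]
[ 490.78245376 -286.69862735   41.57727449]
[ 496.67563251 -287.41598827   41.47867692]
[593.59106425  19.64248055  76.47233635]
```

View pics/c1.png

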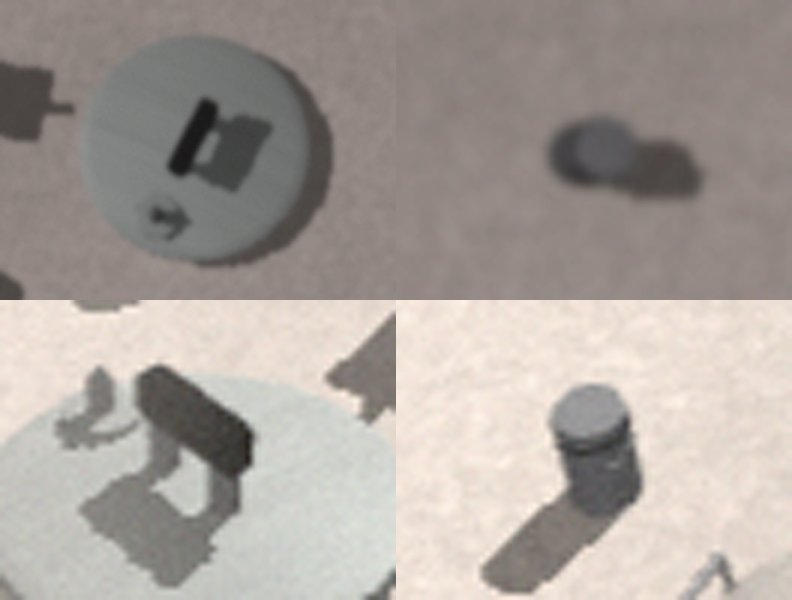

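Top left: the bar runs from full-image (304,170) to (295,196), and the pipe foot is near (288,209). Top right: the weight's top centre is at (430,224). In the scene view the bar centre is at (337,202) and the weight top at (233,283). Next I'll move over the weight.

>>> servo_tool(plan=[[0.06,-0.19,0,0,0,0,1],[0.06,-0.19,0,0,0,0,1],[0.06,-0.19,0,0,0,0,1],[0.06,-0.19,0,0,0,0,1],[0.06,-0.19,0,0,0,0,1],[0.06,-0.19,0,0,0,0,1],[0.06,-0.19,0,0,0,0,1],[0.06,-0.19,0,0,0,0,1],[0.06,-0.19,0,0,0,0,1],[0.06,-0.19,0,0,0,0,1],[0.06,-0.19,0,0,0,0,1],[0.06,-0.19,0,0,0,0,1],[0.06,-0.19,0,0,0,0,1],[0.06,-0.19,0,0,0,0,1],[0.03,-0.19,0,0,0,0,1],[0,0,0,0,0,0,1],[0,0,0,0,0,0,1]])

```text
clock: 2.22
position: [488.7, -273.0, 230.6]
ee_rot: [0.983, -0.186, -0.001, -0.0]
contact_force: [0.4, 0.8, 0.4]
gripper_width: 85.4
grasp_force: 0.0
```

Run:
```python
from h import *
d=snap('wrist','w1'); print(d['state']['position'],d['state']['ee_rot'],d['state']['joints'],d['K'],d['mount'])
```

```text
[ 488.66377362 -273.03618938  230.61589892] [ 9.82510993e-01 -1.86202910e-01 -7.50660360e-04 -2.48087141e-04] [-2.20274604e-01  2.75363574e-01 -1.54624090e-01 -4.90766229e-04
 -1.14232557e+00  1.41668297e+00] [[309.70691629   0.         315.59361789]
 [  0.         309.70691629 198.85901139]
 [  0.           0.           1.        ]] [[ 3.05103035e-04 -9.66058426e-01 -2.58323487e-01  6.56077564e+01]
 [ 9.99999953e-01  2.95490876e-04  7.60347828e-05  4.19540552e-01]
 [ 2.87819092e-06 -2.58323498e-01  9.66058471e-01 -1.42491179e+02]
 [ 0.00000000e+00  0.00000000e+00  0.00000000e+00  1.00000000e+00]]
```

View pics/w1.png

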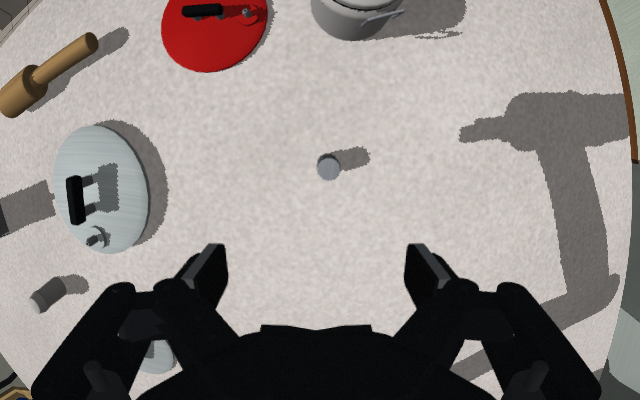

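The wrist view shows the weight at (328,166). The lid is at the left, with its bar at (76,200) and its pipe near (96,236). I'll measure the weight from depth and cross-check it against the top view.

```bash
cat >> h.py <<'E'
def cloud(d,u0,u1,v0,v1):
    return np.array([[pt(d,u,v) for u in range(u0,u1)] for v in range(v0,v1)])
E
python3 - <<'E'
from h import *
w=load('w1');t=load('top1');s=load('scene1')
P=cloud(w,305,355,140,195).reshape(-1,3)
print('floor',np.median(P[P[:,2]<15,2]))
Q=P[P[:,2]>34];m=np.median(Q[:,2]);print(len(Q),m);Q=Q[abs(Q[:,2]-m)<4]
print(Q.mean(0),Q.min(0),Q.max(0), cv2.minEnclosingCircle(Q[:,:2].astype(np.float32)))
for a in (w,328,163),(w,328,167):
  for b in (t,429.8,223.7),(s,233.3,283.3): print(tri(ray(*a),ray(*b)))
print(tri(ray(t,429.8,223.7),ray(s,233.3,283.3)))
z=tri(ray(t,299.7,182.7),ray(s,337.5,200));print('bar',z)
E
```

```text
floor -0.1464929735016085
461 41.579602654111056
[ 493.24229877 -290.28659922   41.65560299] [ 480.15602629 -303.34057006   38.26327602] [ 505.828856   -277.71365144   43.80255245] ((493.1514587402344, -290.2701721191406), 13.082695960998535)
(array([ 494.79017161, -293.39735406,   28.36523742]), np.float64(5.759794632910481))
(array([ 499.86205889, -292.23952889,   46.9956152 ]), np.float64(0.4571836475648834))
(array([ 493.11624552, -291.28348208,   37.60839439]), np.float64(3.261680272430139))
(array([ 495.95438222, -289.93256492,   42.65508376]), np.float64(1.6665810709241657))
(array([ 493.43604053, -289.6572469 ,   41.04392586]), np.float64(4.830339598002808))
bar (array([586.76904362,  24.15051322,  70.63489839]), np.float64(6.302833121684374))
```

>>> servo_tool(plan=[[0.015,-0.057,0,0,0,0,1],[0,0,-0.2,0,0,0,1],[0,0,-0.2,0,0,0,1],[0,0,-0.15,0,0,0,0.8],[0,0,-0.1,0,0,0,0.6],[0,0,-0.09,0,0,0,0.6],[0,0,0,0,0,0,0.6],[0,0,0,0,0,0,0.6]])

```text
clock: 3.28
position: [494.9, -290.4, 10.5]
ee_rot: [0.983, -0.185, 0.001, 0.0]
contact_force: [0.8, 1.5, 0.6]
gripper_width: 51.2
grasp_force: 0.0
```

>>> servo_tool(plan=[[0,0,0,0,0,0,0.3],[0,0,0,0,0,0,0.2],[0,0,0,0,0,0,0.1],[0,0,0,0,0,0,0.1],[0,0,0,0,0,0,0.1],[0,0,0,0,0,0,0.1]])

```text
clock: 4.03
position: [494.8, -290.6, 11.0]
ee_rot: [0.983, -0.186, 0.001, 0.0]
contact_force: [-1.5, 0.2, 5.7]
gripper_width: 24.6
grasp_force: 58.8
```

Gripped. I'll lift it and go to near the lid to measure it.

>>> servo_tool(plan=[[0,0,0.1,0,0,0,0.1],[0,0,0.2,0,0,0,0.1],[0,0,0.2,0,0,0,0.1],[0,0.1,0.13,0,0,0,0.1],[0,0.19,0,0,0,0,0.1],[0,0.19,0,0,0,0,0.1],[0,0.19,0,0,0,0,0.1],[0,0.19,0,0,0,0,0.1],[0,0.15,0,0,0,0,0.1],[0,0.1,0,0,0,0,0.1],[0,0,0,0,0,0,0.1],[0,0,0,0,0,0,0.1]])

```text
clock: 5.52
position: [493.3, 42.3, 198.2]
ee_rot: [0.983, -0.186, -0.0, 0.0]
contact_force: [-1.1, 1.0, -1.4]
gripper_width: 24.3
grasp_force: 59.1
```

Run:
```python
from h import *
d=snap('wrist','w2'); print(d['state']['position'],d['state']['ee_rot'])
cv2.imwrite('pics/w2b.png',cv2.resize(d['image'][20:270,160:480,::-1],(768,600),interpolation=cv2.INTER_CUBIC))
```

```text
[493.31863602  42.3359076  198.21354659] [ 9.82569619e-01 -1.85894816e-01 -2.35525872e-04  7.52505624e-05]
```

View pics/w2b.png

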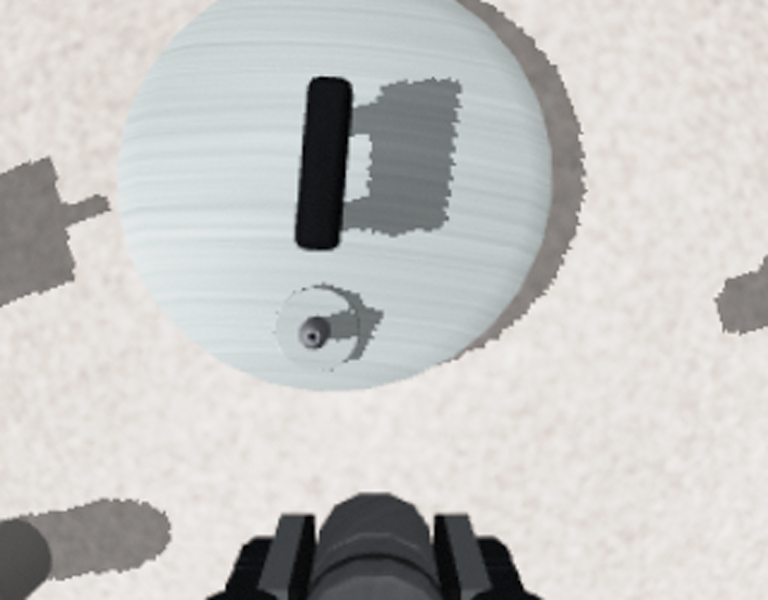

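The bar runs from about full-image (296,52) to (293,124), with the pipe tip at (290,160). The boss is centred near (293,157), and the weight is gripped upright. Now depth fits for the bar, rim and pipe.

```bash
cat > fit.py <<'E'
from h import *
def fit(d,u0=200,u1=400,v0=15,v1=180,zo=0):
    A=cloud(d,u0,u1,v0,v1); P=A.reshape(-1,3); z=P[:,2]-zo
    B=P[(z>70)&(z<82)]; zt=np.median(B[:,2]); r=cv2.minAreaRect(B[:,:2].astype(np.float32))
    c=B.mean(0); e=np.linalg.svd(B[:,:2]-c[:2],full_matrices=False)[2][0]; e*=np.sign(-e[0])
    print('bar top',zt,'mean',c[:2],'rect',r,'angle',np.degrees(np.arctan2(e[1],e[0])))
    cc=np.array(r[0]); s=cc+66*e; print('seat from bar',s)
    D=np.hypot(*(P[:,:2]-s).T)
    T=P[(D<14)&(z>40)&(z<60)]; print('pipe n',len(T),T.mean(0),T[:,2].max(),T[z[(D<14)&(z>40)&(z<60)]>50].mean(0))
    Q=P[(D>11)&(D<16)]; print('boss z',np.median(Q[:,2]))
    return s
if __name__=='__main__':
    w=load('w2'); s=fit(w); 
    print('tip at z54',atz(w,290,160,54),'boss ctr at z34',atz(w,293.3,156.7,34))
    t=load('top1'); print('tri tip', tri(ray(w,290,160),ray(t,288,208)))
    A=cloud(w,317,318,180,255).reshape(-1,3); 
    print(np.round(A[::5],1))
E
python3 fit.py
```

```text
bar top 75.44166343102137 mean [585.14486773  25.1957163 ] rect ((585.486328125, 25.344118118286133), (16.664745330810547, 64.05880737304688), 63.319915771484375) angle 153.53848173412453
seat from bar [526.40089463  54.75349669]
pipe n 132 [527.3141376   54.04401857  51.11953854] 55.53235386650249 [527.07916272  54.38069845  52.58603213]
boss z 33.91655035342313
tip at z54 [526.49567033  54.49344084  54.        ] boss ctr at z34 [526.41224417  52.7135662   34.        ]
tri tip (array([526.0858867 ,  52.03222079,  57.04473175]), np.float64(4.363175383544373))
[[ 4.932e+02  4.030e+01  2.130e+01]
 [ 4.838e+02  4.380e+01  3.000e-01]
 [ 4.781e+02  4.610e+01 -1.400e+00]
 [ 4.732e+02  4.800e+01  1.200e+00]
 [ 4.671e+02  5.040e+01 -1.500e+00]
 [ 4.622e+02  5.230e+01  1.000e+00]
 [ 4.560e+02  5.470e+01 -1.200e+00]
 [ 4.505e+02  5.690e+01 -9.000e-01]
 [ 4.448e+02  5.910e+01 -9.000e-01]
 [ 5.033e+02  3.720e+01  1.896e+02]
 [ 5.029e+02  3.730e+01  1.958e+02]
 [ 5.029e+02  3.740e+01  2.026e+02]
 [ 5.031e+02  3.740e+01  2.091e+02]
 [ 5.031e+02  3.740e+01  2.150e+02]
 [ 5.026e+02  3.760e+01  2.192e+02]]
```

>>> servo_tool(plan=[[0.116,0.037,0,0,0,-0.045,0.1],[0,0,-0.18,0,0,0,0.1],[0,0,-0.18,0,0,0,0.1],[0,0,0,0,0,0,0.1],[0,0,0,0,0,0,0.1]])

```text
clock: 6.2
position: [530.1, 53.5, 92.2]
ee_rot: [0.973, -0.23, 0.001, -0.0]
contact_force: [0.5, -0.6, 0.5]
gripper_width: 24.4
grasp_force: 59.1
```

Run:
```python
from h import *
d=snap('wrist','w3'); s=d['state'];print(s['position'],s['ee_rot'],np.degrees(R.from_quat(s['ee_rot']).as_matrix()))
A=cloud(d,150,480,0,200).reshape(-1,3); 
B=A[(A[:,2]>70)&(A[:,2]<82)&(A[:,0]>545)]
r=cv2.minAreaRect(B[:,:2].astype(np.float32)); print(r,len(B))
A=cloud(d,290,345,180,300); p=s['position']; M=R.from_quat(s['ee_rot']).as_matrix()
L=(A.reshape(-1,3)-p)@M
L=L[(abs(L[:,1])<13.5)&(L[:,2]<12)&(L[:,2]>-31)&(abs(L[:,0])<20)]
from scipy.optimize import least_squares
k=least_squares(lambda q:np.hypot(L[:,0]-q[0]-q[2]*L[:,2],L[:,1]-q[1]-q[3]*L[:,2])-13,[0,0,0,0],loss='soft_l1').x
print(len(L),L.min(0),L.max(0),'axis in tool',k)
cv2.imwrite('pics/w3b.png',cv2.resize(d['image'][50:300,160:480,::-1],(768,600),interpolation=cv2.INTER_CUBIC))
```

```text
[530.10463911  53.53807976  92.1693213 ] [ 9.73215888e-01 -2.29887711e-01  1.49255996e-03 -4.97799706e-04] [[ 5.12395483e+01 -2.56375271e+01  1.79567391e-01]
 [-2.56376974e+01 -5.12397752e+01  1.61969885e-02]
 [ 1.53340126e-01 -9.48345735e-02 -5.72954958e+01]]
((585.584228515625, 25.431228637695312), (16.35718536376953, 63.33954620361328), 63.427452087402344) 3603
3050 [-10.62767974 -12.13342583 -30.99970317] [11.90560719 13.48922665 11.55074719] axis in tool [-1.93738773  0.50151617  0.03303709 -0.00599798]
```

View pics/w3b.png

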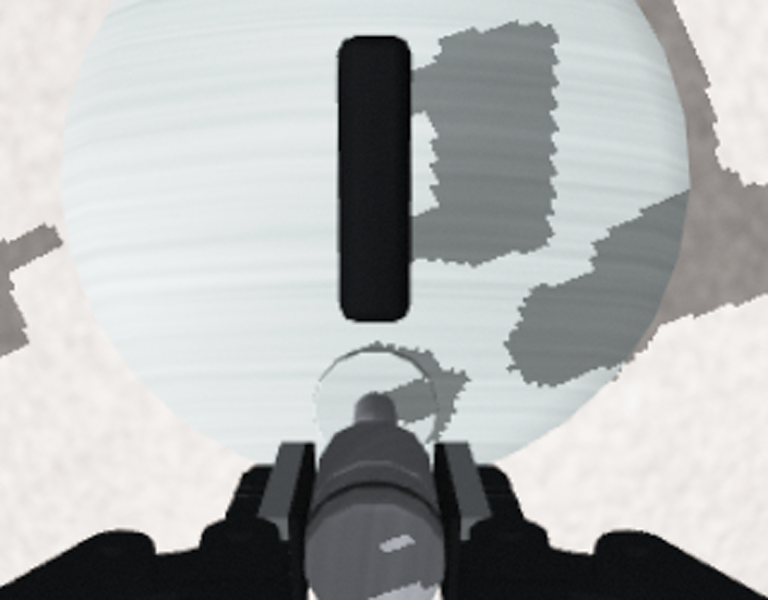

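In this view the weight (centre ~375) lines up sideways with the pipe (~376), and the yaw matches the bar. The fit asks for a shift of about (-2, +0.8) mm, then a descent in stages.

>>> servo_tool(plan=[[-0.0067,0.0027,0,0,0,0,0.1],[0,0,0,0,0,0,0.1],[0,0,-0.05,0,0,0,0.1],[0,0,-0.03,0,0,0,0.1],[0,0,-0.02,0,0,0,0.1],[0,0,-0.015,0,0,0,0.1],[0,0,0,0,0,0,0.1]])

```text
clock: 7.12
position: [526.4, 54.6, 55.4]
ee_rot: [0.973, -0.23, -0.0, 0.0]
contact_force: [0.3, 0.2, -1.2]
gripper_width: 23.8
grasp_force: 59.1
```

>>> servo_tool(plan=[[0.0045,0,0,0,0,0,0.1],[0,0,0,0,0,0,0.1],[0,0,-0.01,0,0,0,0.1],[0,0,0,0,0,0,0.1],[0,0,0,0,0,0,0.1]])

```text
clock: 7.75
position: [527.8, 54.6, 52.8]
ee_rot: [0.973, -0.23, 0.0, 0.0]
contact_force: [-0.3, -0.4, -1.5]
gripper_width: 24.4
grasp_force: 59.1
```

>>> servo_tool(plan=[[0,0,-0.01,0,0,0,0.1],[0,0,-0.007,0,0,0,0.1],[0,0,0,0,0,0,0.1],[0,0,0,0,0,0,0.1]])

```text
clock: 8.25
position: [527.9, 54.7, 47.7]
ee_rot: [0.973, -0.23, 0.0, 0.0]
contact_force: [0.8, -0.2, -1.6]
gripper_width: 24.5
grasp_force: 59.1
```

>>> servo_tool(plan=[[0,0,-0.004,0,0,0,0.1],[0,0,0,0,0,0,0.1],[0,0,0,0,0,0,0.1]])

```text
clock: 8.62
position: [527.8, 54.7, 46.5]
ee_rot: [0.973, -0.23, 0.0, -0.0]
contact_force: [1.1, -0.8, -0.1]
gripper_width: 24.4
grasp_force: 59.1
```

>>> servo_tool(plan=[[0,0,-0.003,0,0,0,0.1],[0,0,0,0,0,0,0.1],[0,0,0,0,0,0,0.1]])

```text
clock: 9.0
position: [527.8, 54.6, 45.6]
ee_rot: [0.973, -0.23, -0.0, 0.0]
contact_force: [-0.0, 0.3, -1.4]
gripper_width: 24.4
grasp_force: 59.1
```

>>> servo_tool(plan=[[0,0,-0.003,0,0,0,0.1],[0,0,0,0,0,0,0.1],[0,0,0,0,0,0,0.1]])

```text
clock: 9.38
position: [527.9, 54.7, 45.0]
ee_rot: [0.973, -0.23, 0.0, -0.0]
contact_force: [-1.2, 0.1, 2.8]
gripper_width: 23.7
grasp_force: 59.5
```

Contact has begun. I'll press slightly, release, retreat upward, and look.

>>> servo_tool(plan=[[0,0,-0.002,0,0,0,0.1],[0,0,0,0,0,0,0.1],[0,0,0,0,0,0,0.35],[0,0,0,0,0,0,0.5],[0,0,0,0,0,0,0.5],[0,0,0,0,0,0,0.5],[0,0,0,0,0,0,0.5]])

```text
clock: 10.25
position: [527.8, 54.6, 44.0]
ee_rot: [0.973, -0.23, -0.0, 0.0]
contact_force: [0.7, 0.1, 0.1]
gripper_width: 42.7
grasp_force: 0.0
```

>>> servo_tool(plan=[[0,0,0.1,0,0,0,0.5],[0,0,0.19,0,0,0,0.5],[0,0,0.19,0,0,0,0.6],[-0.12,0.06,0.03,0,0,0,0.6],[0,0,0,0,0,0,0.6],[0,0,0,0,0,0,0.6]])

```text
clock: 11.0
position: [491.8, 72.7, 197.1]
ee_rot: [0.973, -0.23, 0.0, 0.0]
contact_force: [0.7, -0.6, -0.4]
gripper_width: 51.1
grasp_force: 0.0
```

Run:
```python
from h import *
d=snap('wrist','w4'); s=d['state'];print(s['position'])
cv2.imwrite('pics/w4b.png',cv2.resize(d['image'][20:270,160:480,::-1],(768,600),interpolation=cv2.INTER_CUBIC))
P=cloud(d,200,400,15,200).reshape(-1,3)
D=np.hypot(P[:,0]-526.5,P[:,1]-54.7)
W=P[(D<20)&(P[:,2]>68)];print('weight top',len(W),np.median(W[:,2]),cv2.minEnclosingCircle(W[:,:2].astype(np.float32)),W.mean(0))
B=P[(P[:,2]>70)&(P[:,2]<82)&(D>22)];print(np.median(B[:,2]),cv2.minAreaRect(B[:,:2].astype(np.float32)))
```

```text
[491.81475674  72.65812701 197.05049236]
weight top 719 75.66212794571936 ((526.4569091796875, 55.17594528198242), 13.415712356567383) [526.75112401  54.89022035  75.4809639 ]
75.53508394222473 ((585.5535888671875, 25.031158447265625), (15.366226196289062, 63.654300689697266), 63.4936408996582)
```

View pics/w4b.png

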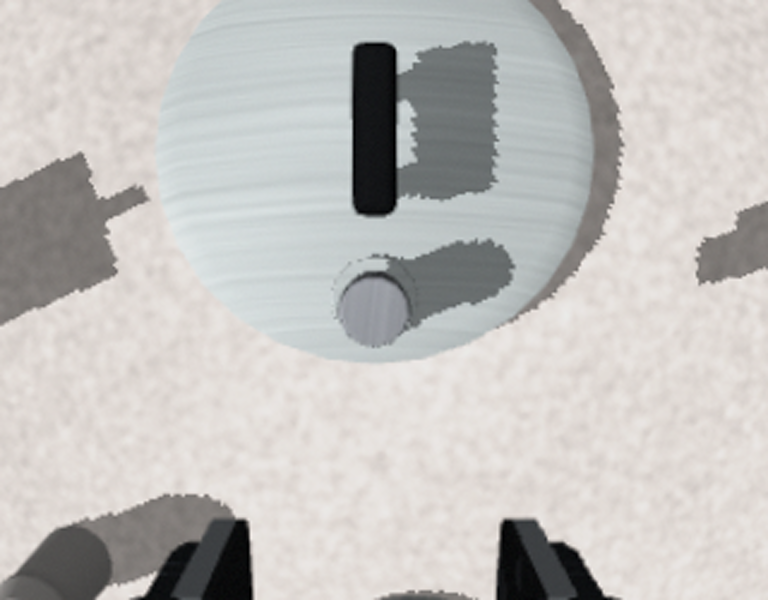

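The weight's top is at 75.7 mm, level with the bar top at 75.5 mm, and centred on the seat, so it is fully down. Next I'll grip the bar about 10 mm toward the vent, near the combined centre of mass.

>>> servo_tool(plan=[[0.141,-0.0717,0,0,0,0,0.6],[0.141,-0.0717,0,0,0,0,0.6],[0,0,0,0,0,0,0.6],[0,0,-0.15,0,0,0,0.6],[0,0,-0.12,0,0,0,0.6],[0,0,0,0,0,0,0.6],[0,0,0,0,0,0,0.6]])

```text
clock: 11.92
position: [577.3, 29.8, 117.2]
ee_rot: [0.973, -0.23, 0.001, -0.0]
contact_force: [-0.2, 0.9, 0.2]
gripper_width: 51.1
grasp_force: 0.0
```

>>> servo_tool(plan=[[0,0,-0.1,0,0,0,0.6],[0,0,-0.08,0,0,0,0.6],[0,0,-0.057,0,0,0,0.6],[0,0,0,0,0,0,0.6],[0,0,0,0,0,0,0.4],[0,0,0,0,0,0,0.3],[0,0,0,0,0,0,0.22],[0,0,0,0,0,0,0.1],[0,0,0,0,0,0,0],[0,0,0,0,0,0,0],[0,0,0,0,0,0,0]])

```text
clock: 13.3
position: [577.0, 29.9, 45.9]
ee_rot: [0.973, -0.23, 0.001, -0.0]
contact_force: [-1.5, 1.1, 6.1]
gripper_width: 14.8
grasp_force: 59.8
```

>>> servo_tool(plan=[[0,0,0.01,0,0,0,0],[0,0,0.02,0,0,0,0],[0,0,0.03,0,0,0,0],[0,0,0,0,0,0,0],[0,0,0,0,0,0,0]])

```text
clock: 13.92
position: [576.2, 29.6, 62.9]
ee_rot: [0.973, -0.23, -0.0, -0.0]
contact_force: [0.0, -0.7, -3.8]
gripper_width: 15.0
grasp_force: 58.5
```

```bash
cat > chk.py <<'E'
from h import *
import sys
d=snap('wrist',sys.argv[1]); s=d['state'];print(s['position'],s['gripper_width'],s['grasp_force'],s['joint_vel'].round(3),s['contact_force'],s['wrist_torque'])
P=cloud(d,120,520,0,260)[::2,::2].reshape(-1,3); M=R.from_quat(s['ee_rot']).as_matrix(); L=(P-s['position'])@M
z0=s['position'][2]
# lid top surface ring (excluding weight, bar)
m=(np.hypot(L[:,0]-10,L[:,1])<85)&(L[:,2]>5)&(L[:,2]<40)&(abs(L[:,1])>25)
Q=P[m]; c=np.array([585.5,25.2]); X=Q[:,:2]-c
A=np.c_[X,(X**2).sum(1),np.ones(len(X))]
k=np.linalg.lstsq(A,Q[:,2],rcond=None)[0]; print('n',len(Q),'tilt xy',k[:2],'centre top z',k[3])
W=P[(abs(P[:,0]-526.5)<22)&(abs(P[:,1]-54.7)<22)&(P[:,2]>z0+20)&(P[:,2]<z0+45)&(np.hypot(L[:,0]+56,L[:,1])<18)]
if len(W): print('weight top',len(W),np.median(W[:,2]),W.mean(0))
E
python3 chk.py w5
```

```text
[576.21802429  29.58632957  62.93697645] 15.014007377817844 58.54522705078125 [-0.     0.005 -0.003  0.    -0.001 -0.001] [ 0.0309331  -0.7225696  -3.78331546] [-0.02012841  0.00948593 -0.01914587]
n 7183 tilt xy [-0.00162205 -0.00142002] centre top z 48.03570331033769
```

The lid is up 17 mm and level. I'll raise it gently to about 100 mm.

>>> servo_tool(plan=[[0,0,0.01,0,0,0,0],[0,0,0.02,0,0,0,0],[0,0,0.04,0,0,0,0],[0,0,0.05,0,0,0,0],[0,0,0.05,0,0,0,0],[0,0,0.05,0,0,0,0],[0,0,0.03,0,0,0,0],[0,0,0.02,0,0,0,0],[0,0,0.01,0,0,0,0],[0,0,0,0,0,0,0],[0,0,0,0,0,0,0],[0,0,0,0,0,0,0],[0,0,0,0,0,0,0]])

```text
clock: 15.6
position: [576.3, 29.6, 146.8]
ee_rot: [0.973, -0.23, -0.0, 0.0]
contact_force: [-0.1, -0.3, -4.2]
gripper_width: 15.1
grasp_force: 58.5
```

```bash
python3 chk.py w6
python3 - <<'E'
from h import *
d=snap('scene','s2');cv2.imwrite('pics/s2b.png',cv2.resize(d['image'][100:350,200:460,::-1],(624,600),interpolation=cv2.INTER_CUBIC))
E
```

```text
[576.33569074  29.60102417 146.77887517] 15.142735701673494 58.51182460784912 [ 0.    -0.002  0.003 -0.001  0.     0.   ] [-0.07254955 -0.33421512 -4.22242381] [-0.0411848  -0.00149807 -0.02059644]
n 7180 tilt xy [-0.00127391 -0.00195642] centre top z 131.85331508050743
```

View pics/s2b.png

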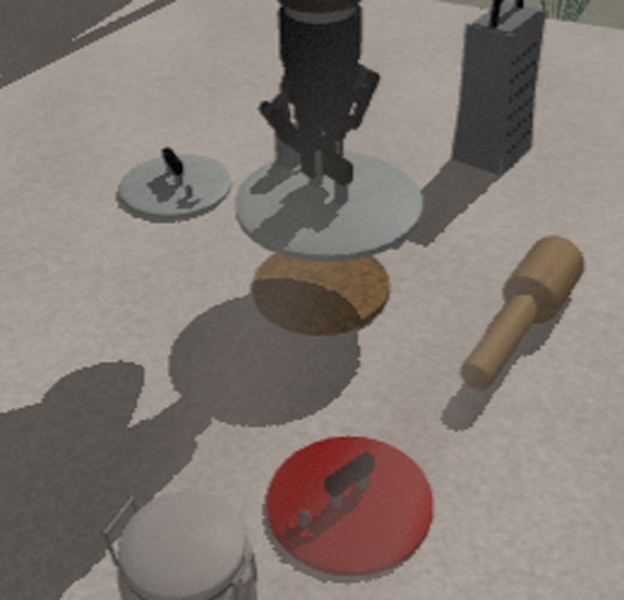

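The lid hangs level above the trivet, at about (329,200) in the crop. The weight stands on it behind the finger at (285,155), and the other objects are in place. Handing in.

```bash
python3 -c "
from bench import arm
print(arm.job_done())"
```

```text
the job is handed in; nothing more can be done
None
```

I handed the job in at about 15.7 s. By my measurements, the weight was fully down on the vent pipe before the lift, and the lid is held level and still about 100 mm above the trivet. I checked the weight only by eye after the lift, and the job returned no pass or fail.

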